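# Stop the trainer and turn its status flag to safe

## Task

Shut the circuit trainer down: push its red mushroom stop button all the way in so that it stays in, and then flip the status flag beside it right over its hinge, from the red face to the green face, so that it lies fully down on its other rest. Only touch and push, with the fingertips: handle the flag gently without pinching it, do not lift, tip or shove its stand, and leave everything else on the bench where it is.

Things in the scene. Friction and masses are not known exactly. Their poses are not given: they have to be found in the camera images.
- stop_top (a point): middle of the top of the red mushroom button (40 mm across, 12 mm thick head, nearly flat top 30 mm across) in a yellow plate at the right-hand side of the blue sloping panel of the grey circuit trainer. Its z axis points out of the panel, 13 degrees (0.22 rad) from vertical, leaning towards the trainer's front; pushing goes against z. The top stands 30 mm out of the panel when out
- stop (a joint): travel of the red button in m: 0 out, 0.006 fully in. Takes about 5 N of push and has no return: it stays wherever it is left
- trainer: the circuit trainer: a wedge-shaped desk console fixed to the bench, 216 mm deep (x), 280 mm wide (y), 46 mm high at its front (-x) and 95 mm at its back, with two white breadboards (11 mm proud) and low parts on its panel. Origin: centre of its underside. The red button is near local x = -0.02, y = -0.09
- stand: the status flag's loose stand, 0.9 kg: dark steel foot 100 x 100 x 12 mm, two upright aluminium cheeks 81 mm high at local x = +-44 mm (5 mm thick, 30 mm along y), and two narrow rests (50 mm along x, 8 mm along y) at local y = +-42 mm that reach up to the flag at the height of the hinge. Origin: centre of the foot's underside. Beyond the rests there is nothing between flag and foot, and beyond 50 mm from the middle nothing between flag and bench
- flag_pivot (a point): middle of the hinge of the flag, 75 mm above the bench, axes as the stand: the hinge line is the local x axis; the flag starts out lying level towards local -y with its red face (white cross) up, and must end lying level towards local +y with its green face (white disc) up
- flag_tab (a point): middle of the free end of the flag's finger tab, 105 mm from the hinge line, half-way through its 5 mm thickness; moves with the flag. The flag is a 60 g plate 70 mm wide (along the hinge) and 5 mm thick reaching to 86 mm from the hinge, then the white tab 34 mm wide to 105 mm. Axes turn with the flag: x along the hinge, -y from the hinge to the tab
- paddle (a joint): angle of the flag in rad: 0 lying towards local -y of the stand (red up, start), 1.57 upright, 3.14 lying towards local +y (green up). The hinge turns freely with light damping: the flag falls down to the nearer side by itself in about a second, unless within some 10 degrees of upright
- bottle: upright clear drinks bottle with blue cap, 62 mm across, 170 mm high, loose; origin at its underside
- jar: small amber jar with white lid, 48 mm across, 60 mm high, loose; origin at its underside
- marker: white marker pen with blue cap lying along its local x, 136 mm long, 17 mm thick, loose; origin at its middle, on the bench
- screwdriver: screwdriver lying along its local x, 170 mm long, loose; origin on the bench under it
- multimeter: grey hand-held multimeter lying on its back, 165 x 78 x 40 mm, loose; origin at its underside
- tray: blue open parts tray with six compartments, 110 x 160 x 35 mm, loose; origin at its underside
- breadboard: spare small white breadboard, 55 x 83 x 9 mm, loose; origin at its underside
There are look-alikes about, which are no part of the job. What is shaped like the stand but orange or purple is not meant.

How it is judged:
By the outcome, as a careful person would: the job done as asked, in the order asked, and still so for the second after the job is handed in, with the robot touching nothing.
It also fails if it takes over 48 s, if anything falls off the work surface, if the arm or the gripper's body presses on something with over 40 N, if the wrist force passes 120 N, or if a joint passes its speed limit or range.

## Robot

A 6-joint arm with a two-finger parallel gripper is mounted at the origin on the work surface. World frame = base frame: x ahead of the robot, y to its left, z up, the work surface at z = 0. Lengths are in m, angles in rad, forces in N, time in s.
With the tool pointing down it reaches from about 0.35 to 0.775 m from the base axis. Payload 5.5 kg.
Tool frame: the origin (TCP) lies at the very end of the fingers, on their centre line; the grasp point (between the pads) lies 19 mm behind it (env.grip_depth is the distance from the TCP to the grasp point, in m); z points along the fingers, y is the direction in which the jaws open and shut (so a half turn about z gives the same grasp; the last joint's range is limited). The gripper opens to 85 mm and grips with 20 to 120 N. Pads are 22 mm wide; open, the fingers measure 114 mm over their backs; the gripper's body (76 mm by 85 mm) begins 54 mm behind the grasp point. The pads swing forward as they close: fully open they stand 13 mm farther back than shut.
Start: joints at [1.172, 0.313, 0.046, 1.304, 0, 1.431], TCP at [0.147, 0.556, 0.231] pointing down, gripper open.
Joint ranges: [-2.76, 2.76], [-0.86, 1.69], [-1.03, 1.26], [-2.2, 2.34], [-1.47, 1.5], [-3.14, 3.14]. Speed limits (rad/s): [2.57, 2.57, 3.14, 3.14, 3.14, 3.14].

## Interface

Orientations are given as a unit quaternion [w, x, y, z].
In Python, from workcell import env gives the robot as it stands.
- The arm moves only by the tool step_arm, never from a script. Its argument "series" is a list of rows, each a list of 3 entries, a list of its own where there are three numbers: the shift along the world's x, y, z in cm, then the turn about the world's z in rad, then the closure in counts, from 0 (fully open) to 255 (shut). A call has 1 to 5 rows; each row is the pose to reach, as a shift and turn from the pose measured when the call began; what a row does not reach only later rows make up. A row lasts 1/8 s, in which the tool goes at most 62.5 mm and 10.7 degrees, less where a joint would pass 70% of its speed; a pose out of reach is approached as far as the arm can. A call with a gripper value outside its range is refused whole. The fingers move at their own pace and stop on an object; "newtons" is the grip in N (left out, the last holds). Time passes only in rows, so rows that repeat a pose let the fingers close. It gives the time, the measured TCP pose, the force and the opening at its end, in the units of the state.
- env.get_state(): the state, without advancing time (a new reading comes with each control period).
- env.read_camera(name): name is "scene" or "top"; returns a dict with "frame" (384x512x3 uint8, red, green, blue), "vertical_fov" (degrees; the focal length in pixels is half the picture's height over the tangent of half this angle, whatever the lens; pixels are square), "cx", "cy" (the principal point, pixels), "camera_from_world" (4x4, takes a point from world to camera coordinates). Camera axes: x right, y down, z forward; pixel columns grow to the right and rows downward; lengths in m; the calibration is good to about 2 mm. A picture is of the moment at which its call begins. There is no depth.
- env.hand_in(): hands the job in, once; it reports no verdict.
The state is a dict: "clock": time; "joint_pos": joint angles; "qvel": joint speeds; "tau": joint torques, N m; "tcp_pos": TCP position; "orientation": TCP orientation; "wrist_force": force on the tool from outside, world axes, zero at the start; "ft_torque": the same for the moment, N m; "finger_gap": finger opening in m.
Only numpy, scipy, OpenCV 4.12 (cv2) and the standard library are available. Lean on these libraries where they do the work, as an engineer would, in place of code of your own. Each camera call takes 0.05 s, during which the arm holds its last target.

## Working session

There is one attempt and no reset: what is moved stays moved. The work goes in short steps, Python scripts to look and compute and a tool call to move; the robot and the scene stay as the last step left them, time stands still between calls to the robot, and variables do not carry over. Pictures are saved under pics/ and viewed, and the job is handed in when it is done.

Besides the shell and the picture viewer there is one more tool, called after ">>>" in YAML: its name, and indented under it one key for each argument. step_arm: Moves the arm, as the interface text tells. Its arguments: {"type":"object","properties":{"series":{"type":"array"},"newtons":{"type":"number"}},"required":["series"]}

```bash
ls; mkdir -p pics; cat > h.py <<'E'
import numpy as np, cv2
from workcell import env
def snap(n,name):
    d=env.read_camera(n); cv2.imwrite(f'pics/{name}.png',d['frame'][:,:,::-1]); np.save(f'pics/{name}.npy',d,allow_pickle=True); return d
def load(name): return np.load(f'pics/{name}.npy',allow_pickle=True).item()
def K(d):
    h=d['frame'].shape[0]; f=h/2/np.tan(np.radians(d['vertical_fov'])/2); return f
def proj(d,p):
    T=np.array(d['camera_from_world']); c=T[:3,:3]@np.array(p)+T[:3,3]; f=K(d); return np.array([d['cx']+f*c[0]/c[2], d['cy']+f*c[1]/c[2]])
def ray(d,u,v):
    T=np.array(d['camera_from_world']); R=T[:3,:3]; o=-R.T@T[:3,3]; f=K(d)
    r=R.T@np.array([(u-d['cx'])/f,(v-d['cy'])/f,1]); return o,r/np.linalg.norm(r)
def atz(d,u,v,z):
    o,r=ray(d,u,v); return o+r*(z-o[2])/r[2]
def tri(d1,p1,d2,p2):
    o1,r1=ray(d1,*p1);o2,r2=ray(d2,*p2)
    A=np.array([r1,-r2]).T; s=np.linalg.lstsq(A,o2-o1,rcond=None)[0]
    a=o1+s[0]*r1;b=o2+s[1]*r2; return (a+b)/2,np.linalg.norm(a-b)
def crop(name,x0,y0,x1,y1,k,out):
    im=cv2.imread(f'pics/{name}.png')[y0:y1,x0:x1]; cv2.imwrite(f'pics/{out}.png',cv2.resize(im,None,fx=k,fy=k,interpolation=cv2.INTER_CUBIC))
E
python3 - <<'E'
from h import *
s=env.get_state();print({k:np.round(v,3) for k,v in s.items()})
for n in('scene','top'):
    d=snap(n,n+'0');print(n,d['vertical_fov'],d['cx'],d['cy'],np.round(d['camera_from_world'],3).tolist())
E
```

```text
pics
{'clock': np.float64(0.0), 'joint_pos': array([ 1.172,  0.314,  0.045,  1.304, -0.   ,  1.431]), 'qvel': array([-0.002,  0.001,  0.002,  0.   ,  0.001, -0.001]), 'tau': array([-1.0000e-03, -4.8063e+01,  2.9853e+01,  1.9000e-02, -0.0000e+00,
       -0.0000e+00]), 'tcp_pos': array([0.147, 0.555, 0.23 ]), 'orientation': array([-0.   ,  0.129,  0.992, -0.001]), 'wrist_force': array([-0.144,  0.407, -0.038]), 'ft_torque': array([-0.035, -0.022,  0.022]), 'finger_gap': np.float64(0.086)}
scene 56.785282530841194 262.7347195932947 196.19401317483133 [[0.865, 0.501, 0.011, -0.438], [0.413, -0.701, -0.581, -0.22], [-0.284, 0.508, -0.814, 1.322], [0.0, 0.0, 0.0, 1.0]]
top 48.489909109695915 251.54250813681205 187.08015211600934 [[0.022, -1.0, -0.01, -0.093], [-0.992, -0.021, -0.123, 0.555], [0.123, 0.012, -0.992, 1.074], [0.0, 0.0, 0.0, 1.0]]
```

View pics/scene0.png

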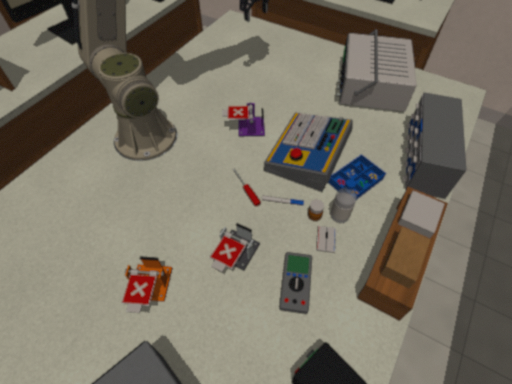

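View pics/top0.png

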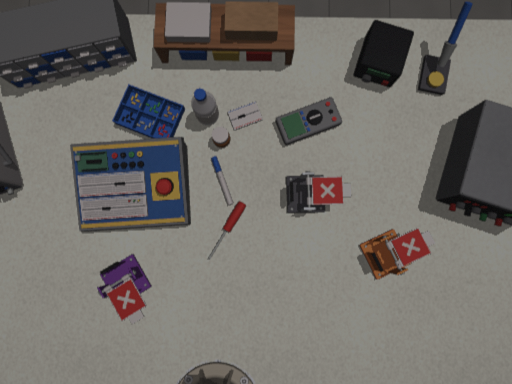

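```bash
python3 - <<'E'
from h import *
crop('top0',265,150,375,230,7,'t_flag'); crop('top0',130,150,210,220,8,'t_btn')
crop('scene0',190,205,290,290,7,'s_flag'); crop('scene0',260,105,360,195,7,'s_btn')
d=load('top0');print(atz(d,165,186,.1),atz(d,310,192,.075),atz(d,350,190,.075))
E
```

```text
[0.54661322 0.13004346 0.1       ] [ 0.5421307  -0.22764995  0.075     ] [ 0.54923651 -0.32724296  0.075     ]
```

View pics/t_flag.png

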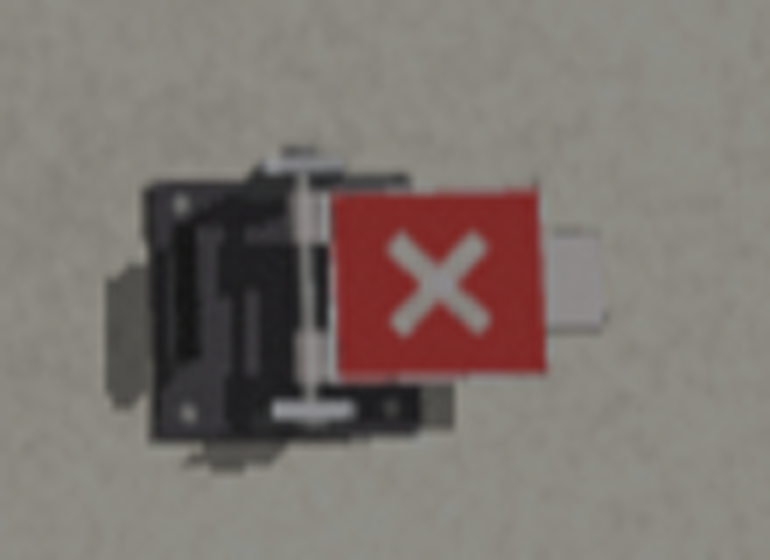

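View pics/t_btn.png

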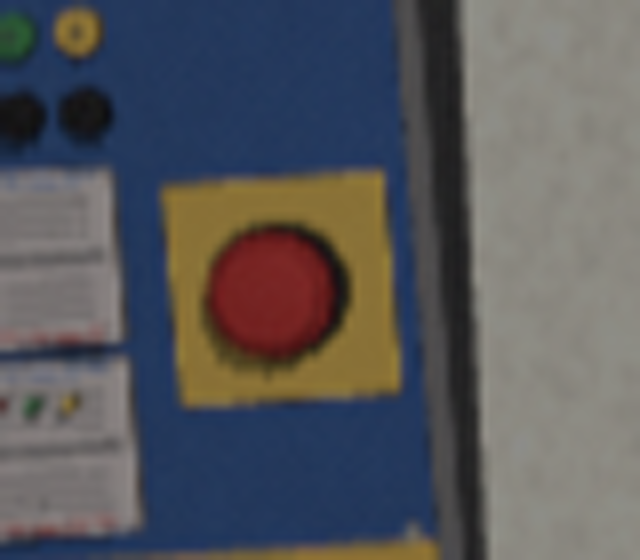

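View pics/s_flag.png

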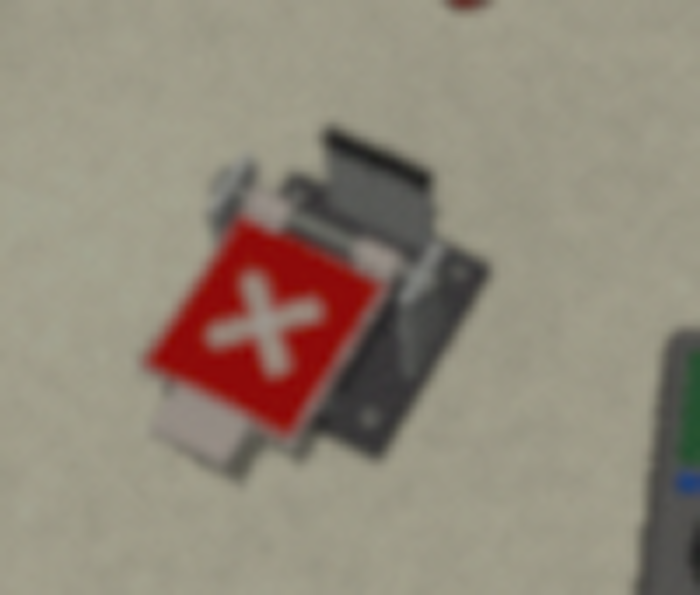

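View pics/s_btn.png

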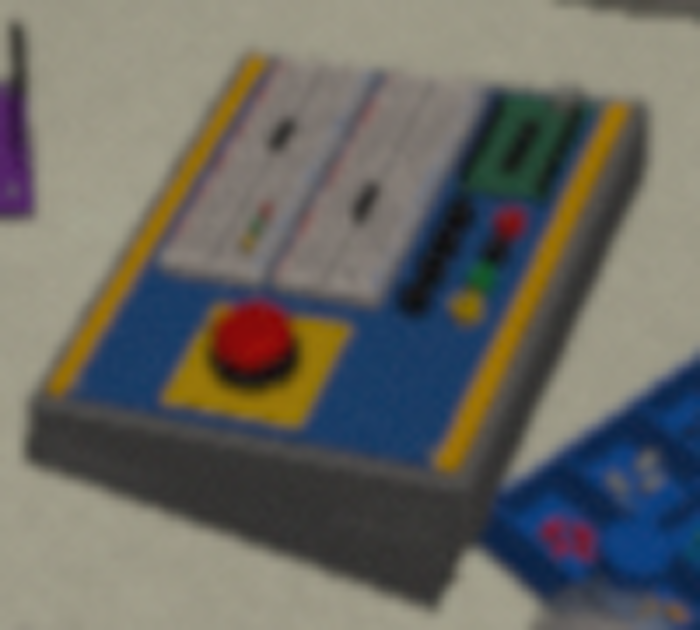

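```bash
python3 - <<'E'
from h import *
from scipy.optimize import least_squares
t=load('top0');s=load('scene0')
def px(x0,y0,k,p): return np.array([x0+(p[0]+.5)/k-.5,y0+(p[1]+.5)/k-.5])
T=lambda p:px(265,150,7,p); S=lambda p:px(190,205,7,p)
obs=[(t,T((537,190)),(.035,-.086,.0775)),(t,T((547,373)),(-.035,-.086,.0775)),(t,T((601,231)),(.017,-.105,.0775)),(t,T((602,332)),(-.017,-.105,.0775)),
(s,S((290,437)),(.035,-.086,.0775)),(s,S((148,362)),(-.035,-.086,.0775)),(s,S((237,467)),(.017,-.105,.0775)),(s,S((155,430)),(-.017,-.105,.0775)),
(t,T((148,185)),(.05,.05,.012)),(t,T((152,440)),(-.05,.05,.012)),(t,T((420,432)),(-.05,-.05,.012)),(s,S((490,268)),(.05,.05,.012)),(s,S((380,458)),(.05,-.05,.012))]
def f(q,full=False):
    c,n=np.cos(q[2]),np.sin(q[2]);r=[]
    for d,u,l in obs: r.append(proj(d,[q[0]+c*l[0]-n*l[1],q[1]+n*l[0]+c*l[1],l[2]])-u)
    return np.array(r).ravel()
r=least_squares(f,[.54,-.23,0],loss='soft_l1');print(r.x);print(f(r.x).reshape(-1,2).round(1))
print(tri(t,px(130,150,8,(271,290)),s,px(260,105,7,(255,332))))
# trainer corners
for p in [(405,5),(435,540)]: print(px(130,150,8,p))
crop('top0',60,130,200,240,5,'t_tr')
E
```

```text
[ 0.54601656 -0.22117226  0.04845493]
[[ 0.1 -1.3]
 [ 0.1  0.5]
 [-1.1 -0.2]
 [-0.5 -1.1]
 [ 0.1  1.4]
 [-2.1  0.9]
 [-1.9  0.1]
 [-1.2 -0.2]
 [-0.8 -1. ]
 [ 0.   0.1]
 [-0.2  0.3]
 [ 0.3 -0.9]
 [-0.3 -0.2]]
(array([0.54907142, 0.13617873, 0.0944668 ]), np.float64(0.0034152530301383367))
[180.1875 150.1875]
[183.9375 217.0625]
```

View pics/t_tr.png

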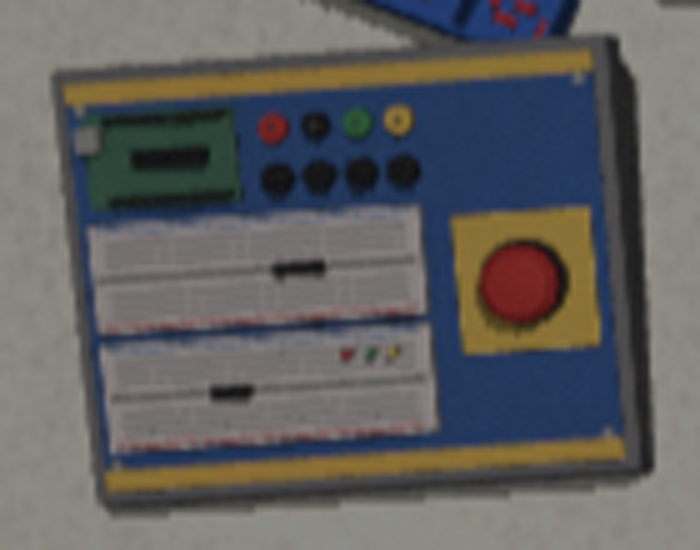

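>>> step_arm:
  series:
    - [[6,-6,0],0,255]
    - [[12,-12,0],0,255]
    - [[16,-17,0],0,255]
    - [[20,-21,0],0,255]
    - [[20,-21,0],0,255]
  newtons: 20

```text
clock: 0.72
tcp_pos: [0.3482, 0.3433, 0.2302]
orientation: [-0.0, 0.13, 0.992, -0.001]
wrist_force: [-0.3, 1.0, -0.1]
finger_gap: 0.0004
```

>>> step_arm:
  series:
    - [[4.5,-4.5,0],0,255]
    - [[9,-9.5,-1],0,255]
    - [[14,-15,-4],0,255]
    - [[19.6,-20.9,-9],0,255]
    - [[19.6,-20.9,-10],0,255]

```text
clock: 1.35
tcp_pos: [0.5448, 0.1337, 0.1308]
orientation: [0.0, 0.13, 0.991, -0.001]
wrist_force: [0.6, 0.8, 0.4]
finger_gap: -0.0
```

```bash
python3 - <<'E'
from h import *
s=env.get_state();print(s['tcp_pos'],s['wrist_force'])
snap('scene','s1');snap('top','t1');crop('s1',240,60,360,180,5,'s1c');crop('t1',100,120,240,230,5,'t1c')
E
```

```text
[0.54475985 0.13374133 0.13083715] [0.64539063 0.75180415 0.43158724]
```

View pics/s1c.png

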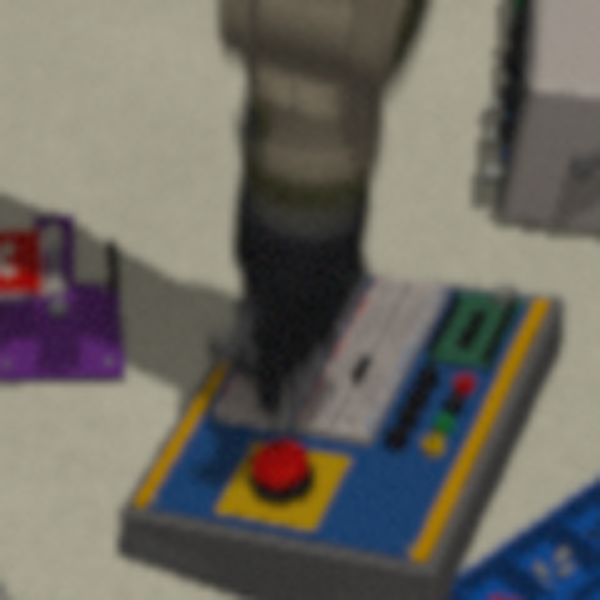

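View pics/t1c.png

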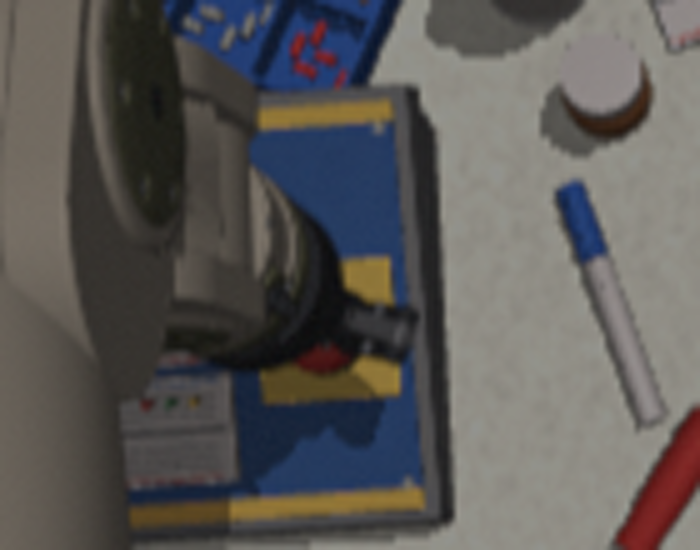

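```bash
python3 - <<'E'
from h import *
s=load('s1');p=proj(s,[.5448,.1337,.1308]);print((p-[240,60])*5)
t=load('top0');print(proj(s,[.549,.134,.095]),proj(t,[.549,.134,.095]))
E
```

```text
[274.57257961 421.50675093]
[295.17578967 152.42050595] [163.87080146 185.26031368]
```

>>> step_arm:
  series:
    - [[0,0,-2.2],0,255]
    - [[0,0,-2.8],0,255]
    - [[0,0,-2.9],0,255]

```text
clock: 1.82
tcp_pos: [0.5431, 0.1318, 0.0977]
orientation: [-0.003, 0.132, 0.991, -0.002]
wrist_force: [0.3, -1.9, 0.5]
finger_gap: 0.0002
```

>>> step_arm:
  series:
    - [[0.2,0.2,-0.2],0,255]
    - [[0.2,0.2,-0.4],0,255]

```text
clock: 2.08
tcp_pos: [0.5456, 0.1342, 0.0949]
orientation: [-0.002, 0.132, 0.991, -0.002]
wrist_force: [-0.3, -1.6, 5.5]
finger_gap: -0.0001
```

Contact at about z = 0.095 (5.5 N). Pressing further.

>>> step_arm:
  series:
    - [[0,0,-0.2],0,255]
    - [[0.05,0,-0.4],0,255]
    - [[0.1,0,-0.5],0,255]

```text
clock: 2.45
tcp_pos: [0.5465, 0.1344, 0.092]
orientation: [-0.002, 0.132, 0.991, -0.002]
wrist_force: [-8.9, -1.6, 23.4]
finger_gap: -0.0003
```

>>> step_arm:
  series:
    - [[-0.05,0,-0.2],0,255]
    - [[-0.05,0,-0.4],0,255]

```text
clock: 2.7
tcp_pos: [0.5466, 0.1345, 0.0918]
orientation: [-0.0, 0.132, 0.991, -0.002]
wrist_force: [-12.6, -3.9, 36.0]
finger_gap: -0.0
```

>>> step_arm:
  series:
    - [[0,0,1],0,255]
    - [[0,0,5],0,255]
    - [[0,-6,9],-0.15,255]
    - [[0,-12,10],-0.3,255]
    - [[0,-17,10],-0.45,255]

```text
clock: 3.32
tcp_pos: [0.5478, -0.0369, 0.1932]
orientation: [0.001, 0.352, 0.936, -0.001]
wrist_force: [0.5, 0.3, 0.4]
finger_gap: -0.0
```

```bash
python3 - <<'E'
from h import *
snap('scene','s2');crop('s2',260,105,360,195,7,'s2c')
E
```

```text
(no output)
```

View pics/s2c.png

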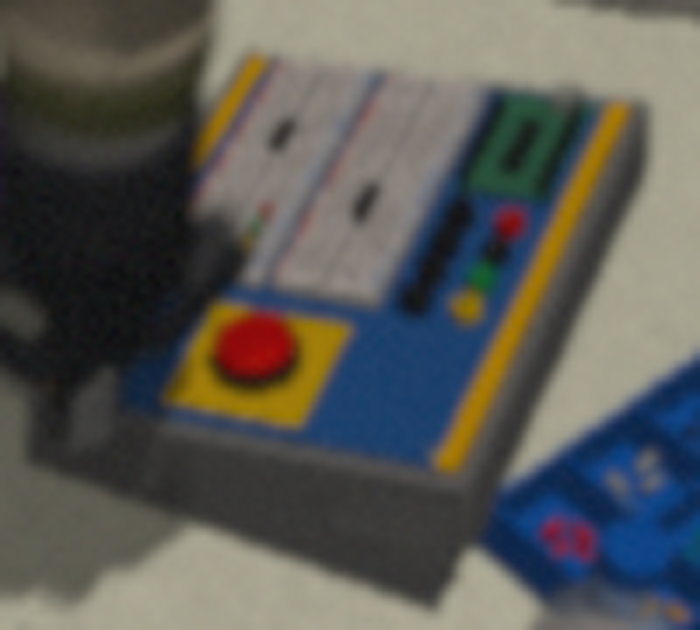

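>>> step_arm:
  series:
    - [[0.3,-6,0],-0.18,255]
    - [[0.3,-12,0],-0.36,255]
    - [[0.3,-18,0],-0.54,255]
    - [[0.3,-24,0],-0.7,255]
    - [[0.3,-30,0],-0.8,255]

```text
clock: 4.0
tcp_pos: [0.551, -0.3451, 0.192]
orientation: [-0.0, 0.693, 0.721, -0.003]
wrist_force: [0.4, 0.8, -0.1]
finger_gap: -0.0003
```

```bash
python3 - <<'E'
from h import *
s=env.get_state();print(s['tcp_pos'],s['orientation'],s['joint_pos'])
E
```

```text
[ 0.55103243 -0.34513136  0.19197075] [-6.69101263e-05  6.93427862e-01  7.20520233e-01 -2.89638403e-03] [-0.68023282  0.47495613  0.19028356  1.28675469 -0.00575987  0.85224842]
```

>>> step_arm:
  series:
    - [[0,-3.2,-3],0,255]
    - [[0,-3.2,-8],0,255]
    - [[0,-3.2,-12],0,255]
    - [[0,-3.2,-13],0,255]

```text
clock: 4.5
tcp_pos: [0.5493, -0.3753, 0.058]
orientation: [-0.003, 0.693, 0.721, -0.003]
wrist_force: [-0.4, 0.3, 0.5]
finger_gap: -0.0001
```

```bash
python3 - <<'E'
from h import *
s=env.get_state();print(s['tcp_pos'],s['orientation'],s['wrist_force'])
snap('scene','s3');crop('s3',180,190,300,310,5,'s3c');snap('top','t3');crop('t3',265,130,405,240,5,'t3c')
E
```

```text
[ 0.5492976  -0.37525633  0.0580174 ] [-0.00337488  0.69329999  0.7206359  -0.00276345] [-0.40283497  0.33107366  0.46480123]
```

View pics/s3c.png

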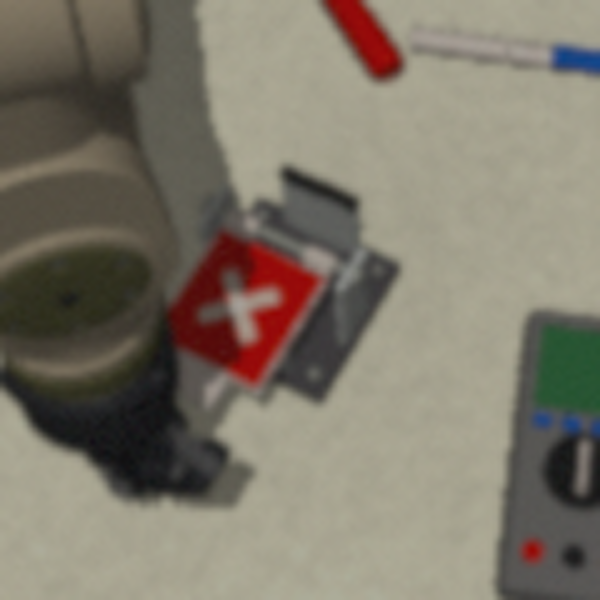

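View pics/t3c.png

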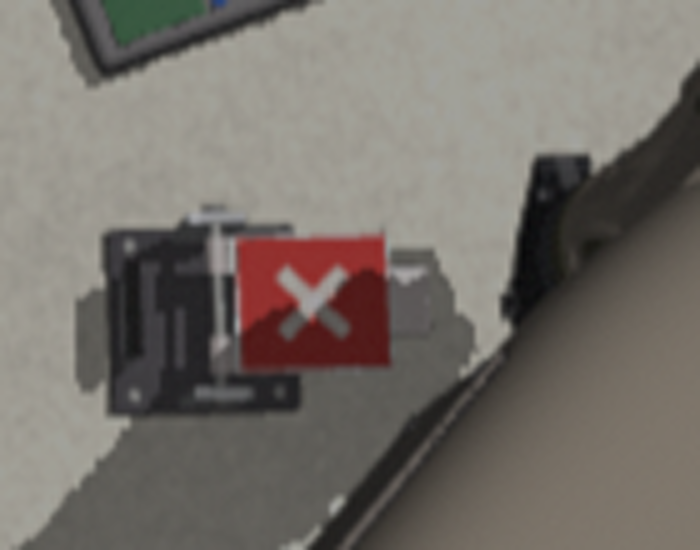

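>>> step_arm:
  series:
    - [[0.1,1,0],0,255]
    - [[0.1,2,0],0,255]
    - [[0.1,2.7,0],0,255]
    - [[0.1,3,0],0,255]
    - [[0.1,3,0],0,255]

```text
clock: 5.22
tcp_pos: [0.5519, -0.3461, 0.0612]
orientation: [-0.001, 0.693, 0.721, -0.003]
wrist_force: [0.4, -0.4, 0.2]
finger_gap: 0.0003
```

>>> step_arm:
  series:
    - [[0,0.1,0],0,255]
    - [[0,0.2,0],0,255]

```text
clock: 5.48
tcp_pos: [0.5519, -0.3443, 0.0611]
orientation: [-0.001, 0.693, 0.721, -0.003]
wrist_force: [-0.5, 0.1, -0.8]
finger_gap: 0.0003
```

>>> step_arm:
  series:
    - [[0,0.1,0],0,255]
    - [[0,0.2,0],0,255]

```text
clock: 5.72
tcp_pos: [0.5518, -0.3423, 0.061]
orientation: [-0.001, 0.693, 0.721, -0.003]
wrist_force: [-0.1, -0.0, 1.4]
finger_gap: -0.0001
```

>>> step_arm:
  series:
    - [[0,0.1,0],0,255]
    - [[0,0.2,0],0,255]

```text
clock: 5.98
tcp_pos: [0.5518, -0.3403, 0.061]
orientation: [-0.001, 0.693, 0.721, -0.003]
wrist_force: [0.7, 0.2, -0.3]
finger_gap: -0.0002
```

```bash
python3 - <<'E'
from h import *
s=env.get_state();print(s['tcp_pos'],s['wrist_force'])
snap('scene','s4');crop('s4',190,220,270,290,9,'s4c');snap('top','t4');crop('t4',265,150,375,230,7,'t4c')
E
```

```text
[ 0.55178148 -0.34025873  0.06100719] [ 0.72306932  0.23431334 -0.32721618]
```

View pics/s4c.png

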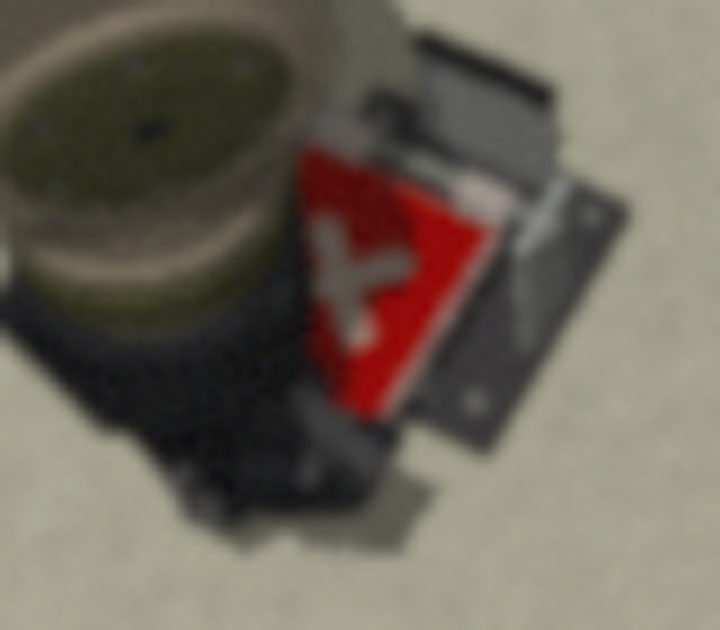

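View pics/t4c.png

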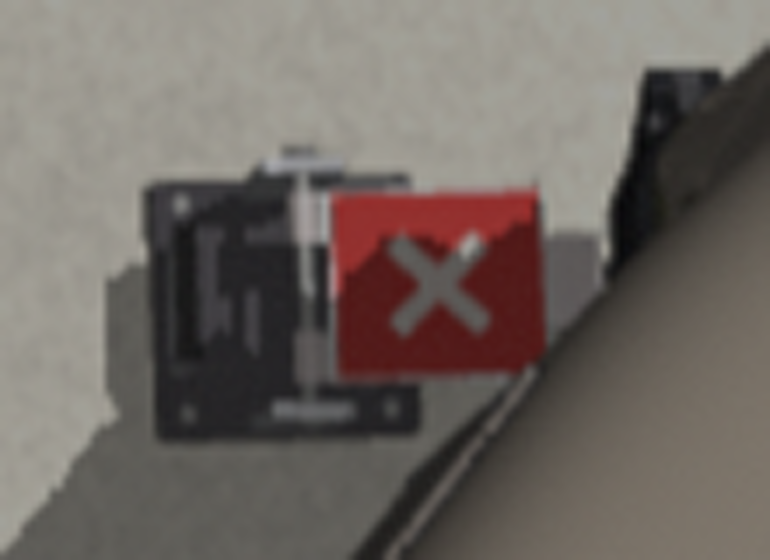

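>>> step_arm:
  series:
    - [[0,0.05,0],0,255]
    - [[0,0.1,0],0,255]

```text
clock: 6.32
tcp_pos: [0.5518, -0.3392, 0.061]
orientation: [-0.001, 0.693, 0.721, -0.003]
wrist_force: [-0.5, -0.1, -0.6]
finger_gap: -0.0007
```

>>> step_arm:
  series:
    - [[0,0.05,0],0,255]
    - [[0,0.1,0],0,255]

```text
clock: 6.58
tcp_pos: [0.5518, -0.3381, 0.061]
orientation: [-0.001, 0.693, 0.721, -0.003]
wrist_force: [-0.2, 0.3, 0.3]
finger_gap: 0.0
```

>>> step_arm:
  series:
    - [[0,0.05,0],0,255]
    - [[0,0.1,0],0,255]

```text
clock: 6.82
tcp_pos: [0.5518, -0.3371, 0.061]
orientation: [-0.001, 0.693, 0.721, -0.003]
wrist_force: [0.2, -0.3, -0.4]
finger_gap: 0.0001
```

>>> step_arm:
  series:
    - [[0,0.05,0],0,255]
    - [[0,0.1,0],0,255]

```text
clock: 7.08
tcp_pos: [0.5518, -0.337, 0.0612]
orientation: [-0.001, 0.693, 0.721, -0.003]
wrist_force: [-0.6, -4.1, -0.4]
finger_gap: -0.0001
```

>>> step_arm:
  series:
    - [[0,0.05,0],0,255]
    - [[0,0.05,0],0,255]

```text
clock: 7.32
tcp_pos: [0.5518, -0.337, 0.0613]
orientation: [-0.0, 0.693, 0.72, -0.004]
wrist_force: [-0.2, -4.2, -0.7]
finger_gap: -0.0002
```

>>> step_arm:
  series:
    - [[0,0.05,0.2],0,255]
    - [[0,0.06,0.5],0,255]
    - [[0,0.09,0.8],0,255]
    - [[0,0.12,1.0],0,255]

```text
clock: 7.82
tcp_pos: [0.5522, -0.3361, 0.0719]
orientation: [0.0, 0.694, 0.72, -0.004]
wrist_force: [0.9, -3.8, 0.3]
finger_gap: 0.0003
```

```bash
python3 - <<'E'
from h import *
s=env.get_state();print(s['tcp_pos'],s['wrist_force'])
snap('scene','s5');crop('s5',190,220,270,290,9,'s5c');snap('top','t5');crop('t5',265,150,375,230,7,'t5c')
E
```

```text
[ 0.55215908 -0.33606932  0.07187053] [ 0.85381161 -3.83995692  0.26107371]
```

View pics/s5c.png

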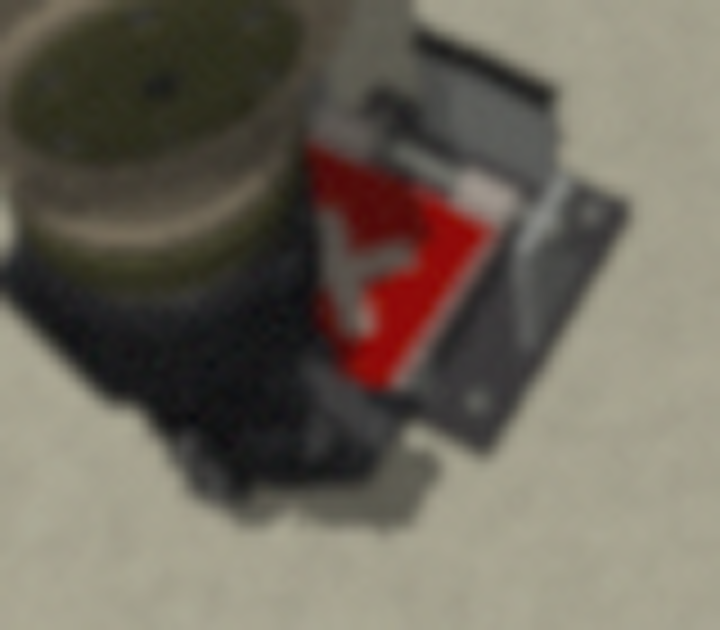

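View pics/t5c.png

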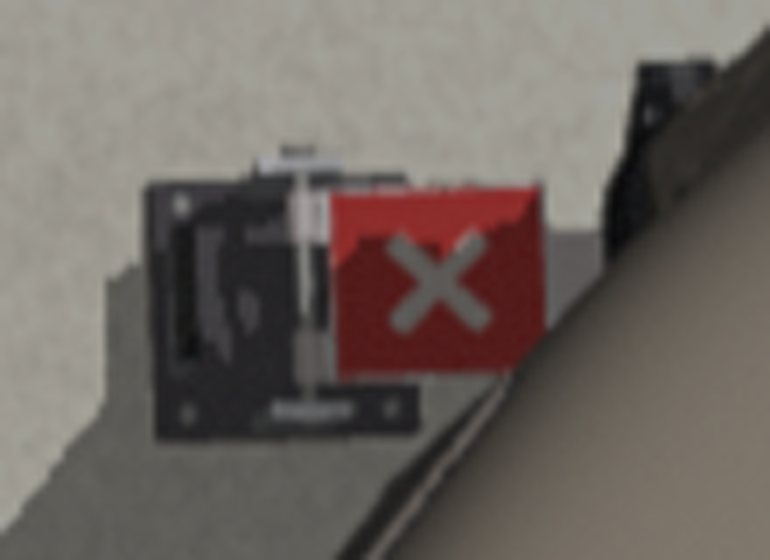

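>>> step_arm:
  series:
    - [[0,0.1,0.45],0,255]
    - [[0,0.18,1.0],0,255]
    - [[0,0.29,1.55],0,255]
    - [[0,0.43,2.05],0,255]
    - [[0,0.59,2.6],0,255]

```text
clock: 8.55
tcp_pos: [0.552, -0.3298, 0.0982]
orientation: [0.0, 0.693, 0.72, -0.004]
wrist_force: [-1.4, -2.8, 0.8]
finger_gap: 0.0001
```

```bash
python3 - <<'E'
from h import *
s=env.get_state();print(s['tcp_pos'],s['wrist_force'])
snap('scene','s6');crop('s6',190,220,270,290,9,'s6c')
E
```

```text
[ 0.5519517  -0.32977089  0.09816675] [-1.36523036 -2.77972311  0.77257   ]
```

View pics/s6c.png

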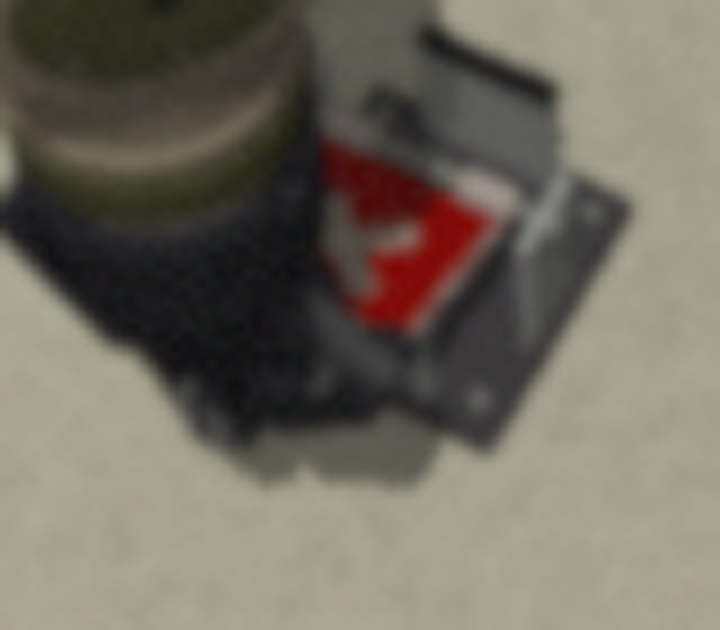

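>>> step_arm:
  series:
    - [[0,0.37,0.8],0,255]
    - [[0,0.79,1.6],0,255]
    - [[-0.05,1.27,2.4],0,255]
    - [[-0.1,1.8,3.1],0,255]
    - [[-0.1,2.4,3.8],0,255]

```text
clock: 9.22
tcp_pos: [0.5513, -0.3047, 0.1374]
orientation: [0.0, 0.693, 0.721, -0.003]
wrist_force: [0.0, -1.3, 0.2]
finger_gap: -0.0002
```

```bash
python3 - <<'E'
from h import *
s=env.get_state();print(s['tcp_pos'],s['wrist_force'])
snap('scene','s7');crop('s7',180,200,280,290,7,'s7c')
E
```

```text
[ 0.55132125 -0.30474994  0.13743683] [ 0.02169795 -1.30778027  0.22409129]
```

View pics/s7c.png

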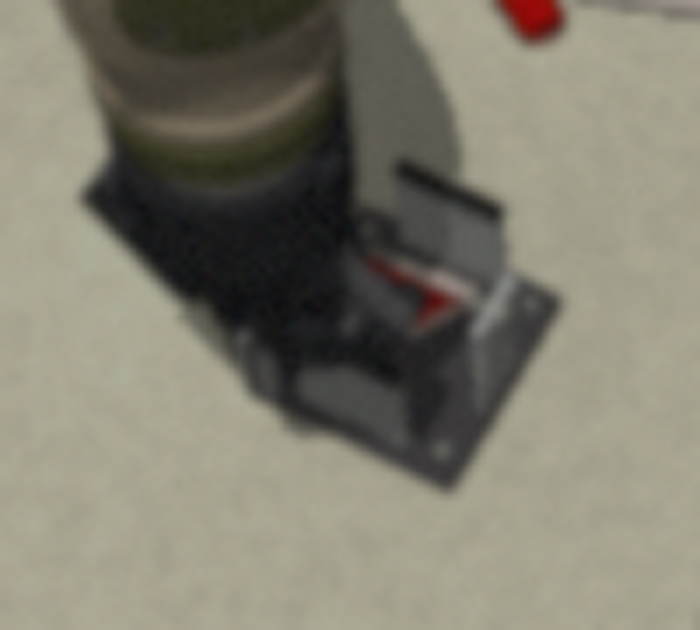

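>>> step_arm:
  series:
    - [[0,0.8,0.6],0,255]
    - [[-0.1,1.7,1.1],0,255]
    - [[-0.1,2.7,1.5],0,255]
    - [[-0.15,3.6,1.8],0,255]
    - [[-0.2,4.5,1.9],0,255]

```text
clock: 9.9
tcp_pos: [0.5496, -0.2582, 0.1575]
orientation: [0.0, 0.693, 0.721, -0.003]
wrist_force: [0.1, -1.3, -0.2]
finger_gap: -0.0001
```

>>> step_arm:
  series:
    - [[0,0.8,0],0,255]
    - [[-0.1,1.6,0],0,255]
    - [[-0.1,2.3,0],0,255]
    - [[-0.15,3.0,0],0,255]
    - [[-0.2,3.7,0],0,255]

```text
clock: 10.52
tcp_pos: [0.5475, -0.2208, 0.1574]
orientation: [0.0, 0.693, 0.721, -0.003]
wrist_force: [0.5, 1.3, 0.7]
finger_gap: 0.0003
```

>>> step_arm:
  series:
    - [[0,0.7,0],0,255]
    - [[0,1.4,0],0,255]
    - [[-0.1,2.0,0],0,255]
    - [[-0.1,2.0,0],0,255]

```text
clock: 11.02
tcp_pos: [0.5464, -0.2003, 0.1574]
orientation: [0.0, 0.693, 0.721, -0.003]
wrist_force: [-0.2, -0.2, -0.7]
finger_gap: 0.0004
```

```bash
python3 - <<'E'
from h import *
s=env.get_state();print(s['tcp_pos'],s['wrist_force'])
snap('scene','s8');crop('s8',180,180,300,290,6,'s8c')
E
```

```text
[ 0.54644239 -0.20026217  0.15744331] [-0.23835802 -0.19689375 -0.71804511]
```

View pics/s8c.png

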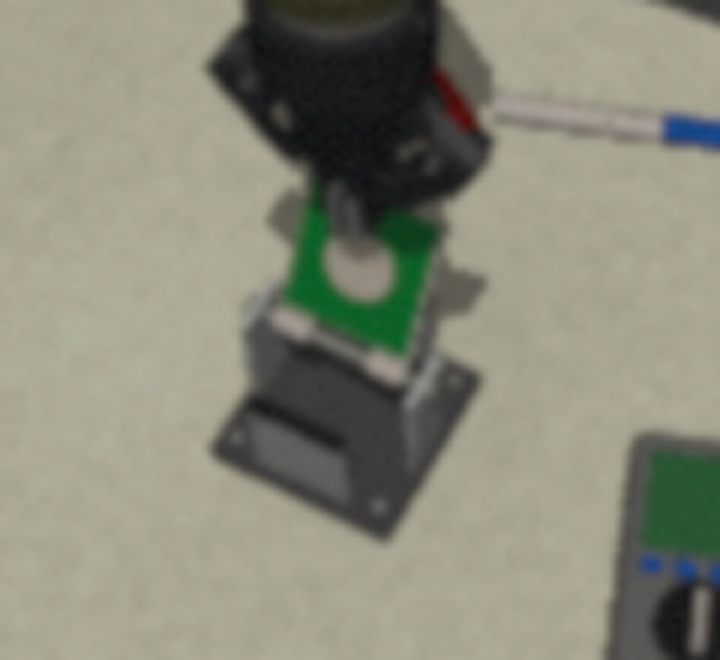

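Flag is past upright and falling over to the green side. Retreating up and back and letting it settle.

>>> step_arm:
  series:
    - [[0,-1,2],0,255]
    - [[0,-4,5],0,255]
    - [[0,-8,8],0,255]
    - [[0,-12,9],0,255]
    - [[0,-16,9],0,255]

```text
clock: 11.7
tcp_pos: [0.547, -0.3626, 0.2491]
orientation: [0.002, 0.693, 0.721, -0.003]
wrist_force: [0.2, -0.2, -0.5]
finger_gap: 0.0001
```

>>> step_arm:
  series:
    - [[-2,-3,0],0,255]
    - [[-4,-5,0],0,255]
    - [[-4,-5,0],0,255]
    - [[-4,-5,0],0,255]
    - [[-4,-5,0],0,255]

```text
clock: 12.32
tcp_pos: [0.5076, -0.4119, 0.2491]
orientation: [0.002, 0.692, 0.721, -0.003]
wrist_force: [0.0, 0.1, -0.5]
finger_gap: -0.0002
```

```bash
python3 - <<'E'
from h import *
s=env.get_state();print(s['tcp_pos'],s['wrist_force'])
snap('scene','s9');crop('s9',200,160,300,260,6,'s9c');snap('top','t9');crop('t9',240,150,350,230,7,'t9c')
E
```

```text
[ 0.50759707 -0.41186908  0.2491332 ] [ 0.04513432  0.0723639  -0.49547269]
```

View pics/s9.png

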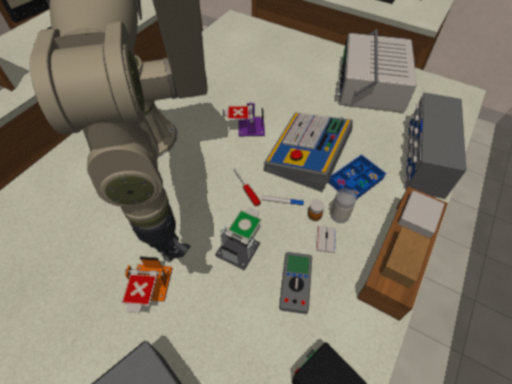

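View pics/s9c.png

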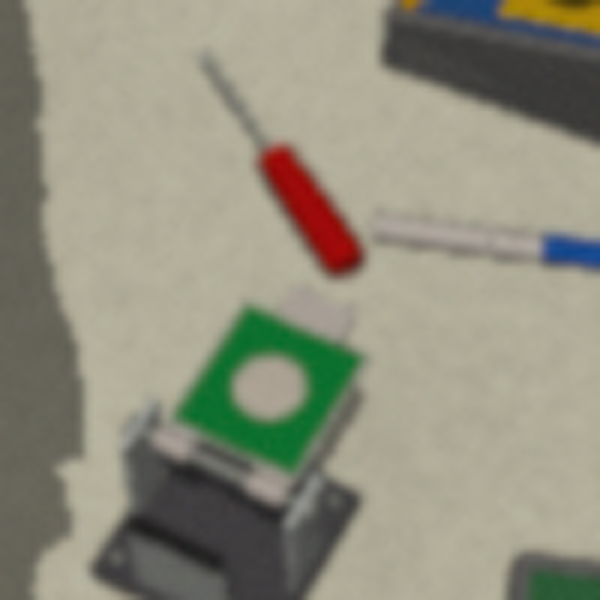

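View pics/t9c.png

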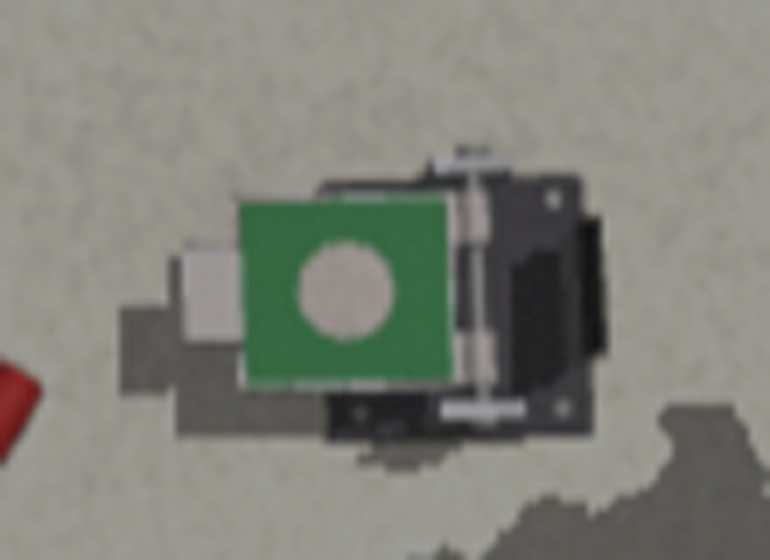

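```bash
python3 - <<'E'
from h import *
s=load('s9');t=load('t9')
P=lambda a,b,z:[.546+np.cos(.048)*a-np.sin(.048)*b,-.2212+np.sin(.048)*a+np.cos(.048)*b,z]
for deg in(0,5,10):
  r=np.radians(deg)
  for a in(.017,-.017):
    p=P(a,.105*np.cos(r),.0775+.105*np.sin(r)); print(deg,a,((proj(s,p)-[200,160])*6).round(),((proj(t,p)-[240,150])*7).round())
# button shift
s0=load('scene0');f0=s0['frame'];f9=s['frame']
def cen(f):
    h=f[135:170,280:315].astype(int);m=(h[:,:,0]>120)&(h[:,:,1]<70);y,x=np.nonzero(m);return x.mean()+280,y.mean()+135,m.sum()
print(cen(f0),cen(f9)); n=np.array([-.225,-.01,.974]);c=np.array([.549,.134,.095])
print(proj(s,c-.006*n)-proj(s,c))
def shift(x0,y0,x1,y1): 
    g=lambda f:np.float32(cv2.cvtColor(f[y0:y1,x0:x1],cv2.COLOR_RGB2GRAY)); return cv2.phaseCorrelate(g(f0),g(f9))
print(shift(262,240,335,320))
a=load('top0')['frame'];b=t['frame'];D=cv2.absdiff(a,b).max(2);print([(n,int((D[y0:y1,x0:x1]>60).sum())) for n,x0,y0,x1,y1 in[('meter',270,95,345,150),('jar-bottle',185,80,265,155),('marker+sd',205,150,250,265),('tray',110,80,188,140)]])
E
```

```text
0 0.017 [352. 312.] [176. 243.]
0 -0.017 [291. 285.] [179. 337.]
5 0.017 [352. 302.] [178. 239.]
5 -0.017 [290. 275.] [181. 335.]
10 0.017 [351. 293.] [182. 236.]
10 -0.017 [289. 266.] [185. 332.]
(np.float64(295.59375), np.float64(152.078125), np.int64(64)) (np.float64(295.90666666666664), np.float64(153.45333333333332), np.int64(75))
[0.22413465 1.36299096]
((0.5359028236669232, -0.01110369843277681), 0.9764479945500691)
[('meter', 0), ('jar-bottle', 0), ('marker+sd', 0), ('tray', 0)]
```

```bash
python3 -c "
from workcell import env
print(env.hand_in())"
```

```text
the job is handed in; nothing more can be done
None
```

The stop button is pushed fully in, and the flag now lies green side up on its other rest. The job was handed in after about 12.4 s on the robot's clock.

- **Button:** I pressed it with the closed fingertips until it stopped moving, at about 36 N. In the pictures its top shifted 1.38 px, against 1.36 px expected for the full 6 mm of travel.
- **Flag:** I pushed lightly on the end of its tab, with about 4 N at most. Friction raised it, then I followed it round past upright and let it fall over by itself. The tab corners match the fully-down position to within a pixel in both cameras.
- **Stand:** It showed no shift beyond about 1 px (roughly 2 mm) at one foot corner in the top view.
- **Rest of the bench:** The top camera shows no change around the multimeter, jar, bottle, spare breadboard, marker, screwdriver or tray. The arm is clear of everything.

One check disagreed. An image match on the multimeter gave a 0.5 px sideways shift in the scene camera, while the top view showed no change at all. The arm never came near the multimeter, so I take this as noise.

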